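# Move a brittle ceramic spacer to the gauge trough with a change of grip

### The arm

A 6-joint arm with a two-finger parallel gripper is mounted at the origin on the work surface. World frame = base frame: x ahead of the robot, y to its left, z up, the work surface at z = 0. Lengths are in mm, angles in rad, forces in N, time in s.
With the tool pointing down it reaches from about 250 to 850 mm from the base axis. Payload 12.5 kg.
Tool frame: the origin (TCP) lies midway between the tips of the shut fingers; the grasp point (between the pads) lies behind it (robot.hold_point_z is the z of the grasp point in the tool frame, in mm); z points along the fingers, y is the line along which they close (so a half turn about z gives the same grasp; the last joint's range is limited). The gripper opens to 93 mm and grips with 3 to 60 N. Pads are 15 mm wide; open, the fingers measure 128 mm over their backs; the gripper's body (75 mm by 188 mm) begins 65 mm behind the grasp point.
Start: joints at [1.132, 0.351, 1.652, -0, 1.139, -0.085], TCP at [190.524, 515.931, 218.633] pointing down, gripper open.
Joint ranges: [-2.75, 2.75], [-0.79, 2.1], [0.01, 2.65], [-1.57, 4.71], [0.07, 3.14], [-2.87, 2.87]. Speed limits (rad/s): [2.22, 2.22, 2.79, 3.14, 3.14, 3.14].

### API

Orientations are given as a rotation vector (axis times angle).
In Python, from station import robot gives the robot as it stands.
- The arm moves only by the tool move_arm, never from a script. Its argument "series" is a list of rows, each a list of 4 numbers: the shift along the tool's x, y, z in mm, then the turn about the tool's z in degrees. In form: [[tx, ty, tz, turn], ...]. A call has 1 to 12 rows; each row shifts and turns the commanded pose from where the row before left it, along the tool's axes as they then stand; what a row does not reach is not made up. A row lasts 1/12 s, in which the tool goes at most 41.7 mm and 7.16 degrees, less where a joint would pass 70% of its speed; a pose out of reach is approached as far as the arm can. A call is refused whole if a number of a shift passes 41.7 or a number of a turn 7.16, either way. A call with a gripper value outside its range is refused whole. "jaw" is the finger opening in mm, from 0 to 93, set as the call begins (left out, the last holds). The fingers move at their own pace and stop on an object; the grip force is fixed at half the most. Time passes only in rows, so rows that do not move let the fingers close. It gives the time, the measured TCP pose, the force, the opening and the grip force at its end, in the units of the state.
- robot.observe(): the state, without advancing time (a new reading comes with each control period).
- robot.snapshot(name): name is "scene" or "top"; returns the picture (400x640x3 uint8, red, green, blue); there is no depth.
- robot.get_calibration(name): a dict with "fx", "fy", "cx", "cy" (pixels), "eye" and "rotation" of the camera in the world. Camera axes: x right, y up, looking along -z (the intrinsics and any distortion apply to the point x, -y, -z); pixel columns grow to the right and rows downward; lengths in mm; the calibration is good to about 2 mm. A picture is of the moment at which its call begins. get_calibration takes no time and is no camera call.
- robot.finish_job(): hands the job in; it is judged then, once.
The state is a dict: "t": time; "joint_positions": joint angles; "dq": joint speeds; "joint_efforts": joint torques, N m; "ee_pos": TCP position; "tool_rot": TCP orientation; "contact_force": force on the tool from outside, world axes, zero at the start; "ft_torque": the same for the moment, N m; "grip_width": opening from 0.0 (shut) to 1.0 (fully open); "grasp_force": force on a finger pad.
Only numpy, scipy, OpenCV 4.12 (cv2) and the standard library are available. Lean on these libraries where they do the work, as an engineer would, in place of code of your own. Each camera call takes 0.05 s, during which the arm holds its last target. There are 200 camera calls.

### The job

The white ceramic spacer chips easily: squeeze it with no more than about 10 N, and set it down softly each time. Lift it out of its tray, rest it on the saddle that has no bearing cap on it and let go, then take it again by its two end faces, lay it in the vee of the gauge trough, centred between the cheeks' ends with its thin nose towards the brass pin, and let go. Leave the other parts where they are.

Things in the scene. Friction and masses are not known exactly. Their poses are not given: they have to be found in the camera images.
- spacer: White ceramic spacer, 0.25 kg (0.7 to 1.4 times that), lying with its axis level: a cylinder 48 mm in diameter and 44 mm long, stepping down to a nose 32 mm in diameter and 18 mm long; 62 mm long over all, end faces flat (grey plugs close the bore flush). Origin on the axis at half the overall length; x axis towards the nose. It may roll about x. It starts in the tray, nose along the tray's +x.
- spacer_nose (a point): Centre of the end face of the spacer's nose, 31 mm along +x from its origin.
- tray: Fixed grey transit tray, base 130 (x) by 110 (y) by 8 mm; origin on the bench under its centre, z up. Its white vee carries the spacer along x, axis 40 mm above the bench. Two end blocks, 64 mm wide (y), 62 mm high, inner faces at x = +35 and -35 mm, stand 4 mm from the spacer's ends, so no finger fits there; the long sides are open above the rails.
- saddle_a: Fixed aluminium saddle, base 62 (x) by 70 (y) by 8 mm, with a white vee along its x axis (a spacer in it has its axis 40 mm above the bench), open all round. Origin on the bench under its centre, z up. The spacer may lie in it with the nose either way. A black bearing cap lies on this one.
- saddle_b: Fixed saddle, the same as saddle_a; nothing lies on this one. Where the two stand may be exchanged.
- saddle_b_seat (a point): Point 40 mm above the bench over the centre of saddle_b: where the spacer's origin is when it rests in the middle of its vee.
- trough: Fixed steel gauge trough. Origin on the bench under the centre of its white vee, z up, x along the vee towards the brass pin. Base plate 8 mm thick, x from -70 to +120 mm, 100 mm wide. Two upright steel cheeks, x from -30 to +30 mm, 10 mm thick, inner faces at y = +30 and -30 mm, top 62 mm above the bench: 6 mm from the spacer's sides, so no finger fits there; both ends are open.
- trough_seat (a point): Point 40 mm above the bench over the trough's origin: where the spacer's origin is when it lies centred in the vee.
- cap_a: Black delrin bearing cap, 70 mm flange, 24 mm high, lying on saddle_a, bystander. Origin at the centre of its underside, 24 mm above the bench.
- cap_b: Black delrin bearing cap, the same as cap_a, on the bench, bystander. Origin at the centre of its underside.
- stator: Gold motor stator ring, 108 mm in diameter, 28 mm high, on the bench, bystander. Origin at the centre of its underside.
- hub: Grey metal flywheel hub, 112 mm in diameter, 78 mm high, on the bench, bystander. Origin at the centre of its underside.
- jar: White closed bottle, 60 mm in diameter, 150 mm high, on the bench, bystander. Origin at the centre of its underside.
- driver: Screwdriver, 170 mm long, lying on the bench, bystander. Its shaft points along its x axis.
- funnel: Fixed steel funnel, 80 mm across, on a post over a clear cup; 150 mm high, base 100 by 110 mm, origin on the bench under the centre of the base.
- tray_seat (a point): Point 40 mm above the bench over the centre of the tray's vee; the spacer's origin starts within 3 mm of it. The vees of tray, saddles and trough are alike: two sloping white rails 40 mm long (x), 47 mm wide over all, highest (24 mm above the bench) at y = +19 and -19 mm, lower further out.
- pin_tip (a point): Free end of the trough's short brass pin (10 mm thick), at x = 87 mm, 34 mm above the bench; the pin points back at the vee from a dark block at x 95 to 115 mm, 42 mm high.
Not all that is in view belongs to the job. There is more than one size of the spacer; the job needs the middle-sized.

How it is judged (in metres and radians):
On the way:
1. the spacer rests in the vee of the free saddle, let go (horizontal distance between spacer and saddle_b_seat below 0.012 m and z of spacer in the frame of saddle_b_seat below 0.004 m and angle between the x axis of spacer and the x axis of saddle_b, either way round below 0.15 rad and contact force between spacer and the fingers below 0.05 N and linear speed of spacer below 0.02 m/s), for 0.2 s.
At the end, for the whole second after the job is handed in: The spacer lies at rest in the trough's vee, let go, its origin within 7 mm of the seat point along the vee, 4 mm across it and 3 mm in height, its axis within 0.08 rad of the vee, its nose towards the brass pin. The other parts have not been moved (10 mm; the screwdriver 15 mm) (x of spacer in the frame of trough_seat between -0.007 and 0.007 m and y of spacer in the frame of trough_seat between -0.004 and 0.004 m and z of spacer in the frame of trough_seat between -0.004 and 0.003 m and x of spacer_nose in the frame of trough above 0.015 m and angle between the x axis of spacer and the x axis of trough, either way round below 0.08 rad and linear speed of spacer below 0.01 m/s); the robot touches nothing.
It fails at once if the fingers squeeze the spacer too hard (contact force between spacer and the fingers above 30 N).
It fails at once if the spacer is knocked, dropped or pressed against a fixture or the bench (contact force between spacer and tray above 30 N or contact force between spacer and saddle_a above 30 N or contact force between spacer and saddle_b above 30 N or contact force between spacer and trough above 30 N or contact force between spacer and funnel above 30 N or contact force between spacer and anything else above 60 N).
It fails at once if a bystander is moved (distance of any of cap_a, cap_b, stator, hub, jar from where it was at the start of the episode above 0.01 m or distance of driver from where it was at the start of the episode above 0.015 m).
It also fails if it takes over 67 s, if anything falls off the work surface, if the arm or the gripper's body presses on something with over 40 N, if the wrist force passes 120 N, or if a joint passes its speed limit or range.

## Working session

There is one attempt and no reset: what is moved stays moved. The work goes in short steps, Python scripts to look and compute and a tool call to move; the robot and the scene stay as the last step left them, time stands still between calls to the robot, and variables do not carry over. Pictures are saved under pics/ and viewed, at most 10 in all, crops included, and the job is handed in when it is done.

Besides the shell and the picture viewer there is one more tool, called after "Call:" as name(argument=value, ...), one argument or row to a line, values as JSON. move_arm: Moves the arm, as the interface text tells. Its arguments: {"type":"object","properties":{"series":{"type":"array"},"jaw":{"type":"number"}},"required":["series"]}

```bash
mkdir -p pics; ls; cat > h.py <<'E'
from station import robot
import cv2, numpy as np
def snap(cam,fn,crop=None,k=1):
    im=robot.snapshot(cam)[:,:,::-1]
    if crop: x0,y0,x1,y1=crop; im=im[y0:y1,x0:x1]
    im=cv2.resize(im,None,fx=k,fy=k,interpolation=cv2.INTER_CUBIC); cv2.imwrite('pics/'+fn,im)
def px2w(cam,u,v,z):
    c=robot.get_calibration(cam); R=np.array(c['rotation']); e=np.array(c['eye'])
    d=R@np.array([(u-c['cx'])/c['fx'],-(v-c['cy'])/c['fy'],-1])
    return e+d*(z-e[2])/d[2]
def w2px(cam,p):
    c=robot.get_calibration(cam); R=np.array(c['rotation']); q=R.T@(np.array(p)-c['eye'])
    return c['cx']+c['fx']*q[0]/-q[2], c['cy']-c['fy']*q[1]/-q[2]
E
python3 - <<'E'
from h import *
print(robot.observe(), robot.hold_point_z)
for c in('scene','top'): print(robot.get_calibration(c)); snap(c,c+'0.png',None,1.25)
E
```

```text
pics
{'t': 0.0, 'joint_positions': array([ 1.13242452e+00,  3.51243880e-01,  1.65242033e+00, -4.09694700e-06,
        1.13905910e+00, -8.46471097e-02]), 'dq': array([ 8.79704417e-04,  1.40808723e-03, -1.36200544e-03, -4.83950703e-05,
        5.37932347e-04,  1.70828871e-04]), 'joint_efforts': array([-3.34372480e-04, -4.97331548e+01, -2.85247493e+01,  6.98092324e-02,
        2.57573719e-02, -1.30840499e-04]), 'ee_pos': array([190.37644754, 515.64620709, 218.09866053]), 'tool_rot': array([-5.52683738e-01, -3.09230143e+00,  1.71699118e-03]), 'contact_force': array([-0.65481995,  0.2904583 , -0.50773979]), 'ft_torque': array([ 0.01293233, -0.00787327, -0.01150084]), 'grasp_force': 0.0, 'grip_width': 1.0016295310379455} -18.8
{'fx': 404.36301220788715, 'fy': 404.36301220788715, 'cx': 320.35075715876053, 'cy': 203.49824812034416, 'eye': array([1226.22950697,  234.93718211,  804.63676058]), 'rotation': array([0.51542543, 0.72813776, 1.76783449])}
{'fx': 419.45728870383033, 'fy': 419.45728870383033, 'cx': 317.2606140771136, 'cy': 205.29929666173265, 'eye': array([ 366.27419397,   22.04273259, 1156.79481875]), 'rotation': array([ 0.14075474, -0.13165805, -1.54573714])}
```

```bash
sed -i "s/R=np.array(c\['rotation'\])/R=cv2.Rodrigues(np.array(c['rotation']))[0]/" h.py; grep -c Rodrigues h.py
```

```text
2
```

View pics/top0.png

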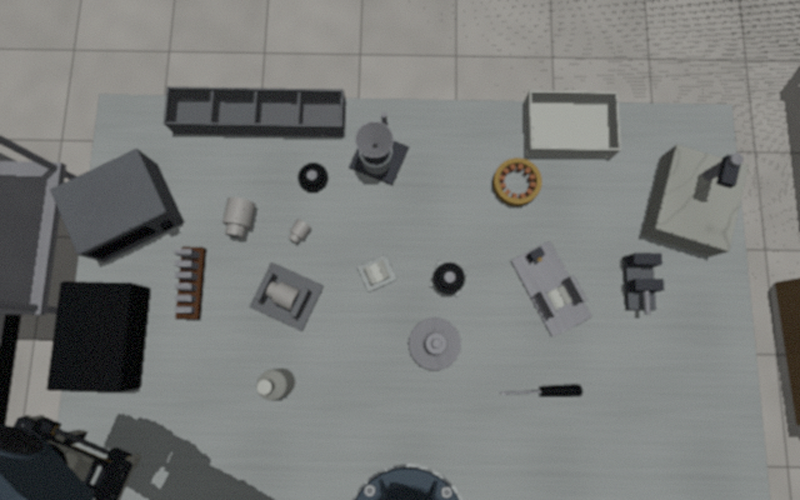

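View pics/scene0.png

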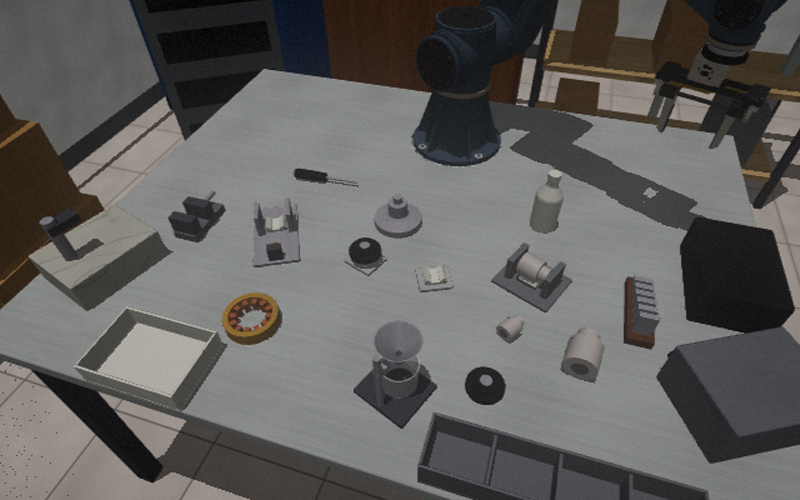

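The top picture shows the tray with the spacer at about (286,296)/1.25, the free saddle at (376,273)/1.25 and the trough at (550,288)/1.25. The brass pin is on the upper left, at (535,258)/1.25. The hub, cap and jar stand nearby. I'll enlarge these next.

```bash
python3 - <<'E'
from h import *
im=robot.snapshot('top')[:,:,::-1]
a=cv2.resize(im[195:275,195:325],None,fx=6,fy=6,interpolation=cv2.INTER_CUBIC)
b=cv2.resize(im[185:275,400:485],None,fx=6,fy=6,interpolation=cv2.INTER_CUBIC)
def grid(a,x0,y0):
    for k in range(0,a.shape[1],60): cv2.putText(a,str(x0+k//6),(k,10),0,.35,(0,0,255),1); cv2.line(a,(k,12),(k,18),(0,0,255),1)
    for k in range(0,a.shape[0],60): cv2.putText(a,str(y0+k//6),(0,k+4),0,.35,(0,0,255),1)
grid(a,195,195);grid(b,400,185)
cv2.imwrite('pics/a.png',a);cv2.imwrite('pics/b.png',b)
E
```

```text
(no output)
```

View pics/a.png

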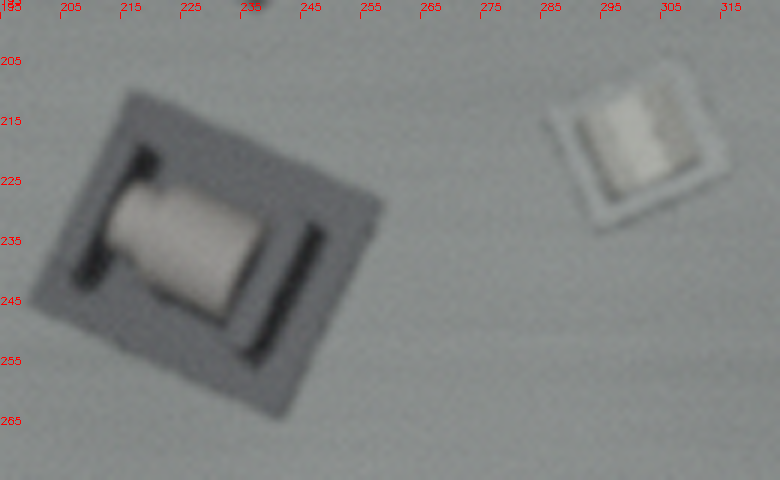

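View pics/b.png

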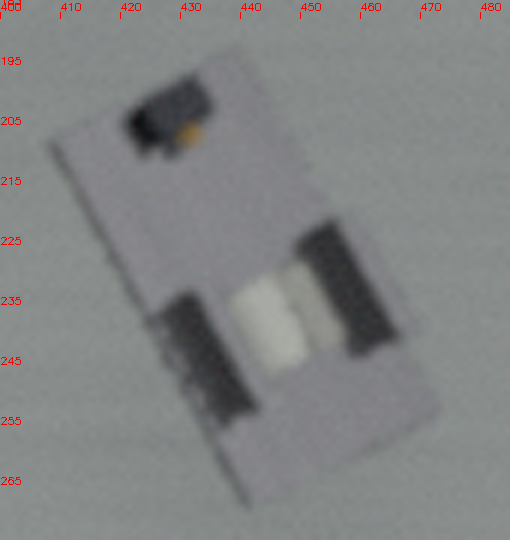

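Readings from the crops:
- **Tray base corners:** (132,92), (385,204), (283,419) and (28,302). The nose points up-left.
- **Saddle corners:** (547,108), (677,60), (732,160) and (600,230). The rails run along (35,95).
- **Trough base corners:** (240,42), (440,400), (248,508) and (50,142). The pin is at the top.

```bash
cat > fit.py <<'E'
from h import *
from scipy.optimize import least_squares
def fit(name,px,loc,th0):
    px=np.array(px,float); loc=np.array(loc,float)
    w=np.array([px2w('top',u,v,8)[:2] for u,v in px])
    def res(p):
        c,s=np.cos(p[2]),np.sin(p[2]); return (loc@np.array([[c,s],[-s,c]])+p[:2]-w).ravel()
    r=least_squares(res,[*w.mean(0),th0]); print(name,r.x[:2].round(1),'yaw',np.degrees(r.x[2]).round(1),'res',r.fun.round(1))
    return r.x
A=lambda l:[(195+x/6,195+y/6) for x,y in l]; B=lambda l:[(400+x/6,185+y/6) for x,y in l]
def dirw(cam,a,b): d=(px2w(cam,*b,8)-px2w(cam,*a,8))[:2]; return np.arctan2(d[1],d[0])
t=A([(132,92),(385,204),(283,419),(28,302)]); tray=fit('tray',t,[(65,-55),(-65,-55),(-65,55),(65,55)],dirw('top',t[1],t[0]))
if abs(0): pass
tray2=fit('tray_m',t,[(65,55),(-65,55),(-65,-55),(65,-55)],dirw('top',t[1],t[0]))
s=A([(547,108),(677,60),(732,160),(600,230)])
fit('sad',s,[(31,35),(31,-35),(-31,-35),(-31,35)],dirw('top',s[3],s[0]))
g=B([(240,42),(440,400),(248,508),(50,142)])
fit('tr',g,[(120,-50),(-70,-50),(-70,50),(120,50)],dirw('top',g[1],g[0]))
for n,u,v,z in [('hub',436,340,70),('jar',265,386,145),('capA',449,279,48),('driver',540,391,10),('funneltop',375,135,150)]: print(n,px2w('top',u/1.25,v/1.25,z)[:2].round())
E
python3 fit.py
```

```text
tray [474.2 270. ] yaw 67.2 res [ 1.9 -0.4  1.2 -0.7 -1.5  0.2 -1.5  0.9]
tray_m [474.2 270. ] yaw 67.7 res [-100.2   42.1  -99.9   41.3  100.5  -42.2   99.5  -41.2]
sad [530.9  73.7] yaw 26.4 res [-1.5  2.2  5.9 -1.  -3.5 -2.1 -1.   0.9]
tr [ 483.7 -321.3] yaw 27.9 res [ 0.4  1.9 -3.2 -1.4  0.3 -1.5  2.6  1.1]
hub [386. -54.]
jar [292. 272.]
capA [515. -82.]
driver [ 284. -280.]
funneltop [793.  79.]
```

```bash
cat >> h.py <<'E'
def go(x,y,z,yaw):
    o=robot.observe(); R=cv2.Rodrigues(o['tool_rot'])[0]; d=R.T@(np.array([x,y,z])-o['ee_pos'])
    phi=np.degrees(np.arctan2(R[1,0],R[0,0])); turn=-((yaw-phi+180)%360-180)
    print('t %.2f pos %s yaw %.1f tilt %.2f| tool shift %s dist %.0f turn %.1f'%(o['t'],o['ee_pos'].round(1),phi,np.degrees(np.arccos(-R[2,2])),d.round(1),np.linalg.norm(d),turn))
    a=np.radians(turn);print('shift if turned first',(d[0]*np.cos(a)+d[1]*np.sin(a)).round(1),(-d[0]*np.sin(a)+d[1]*np.cos(a)).round(1),'w',(93*o['grip_width']).round(1),'gf',o['grasp_force'],'F',o['contact_force'].round(1))
E
python3 -c "
from h import *
go(472.6,266.3,130,67.2)"
```

```text
t 0.15 pos [190.4 515.7 218.2] yaw 159.7 tilt 0.05| tool shift [-351.1 -136.1   88.3] dist 387 turn 92.5Traceback (most recent call last):
  File "<string>", line 3, in <module>
    go(472.6,266.3,130,67.2)
    ~~^^^^^^^^^^^^^^^^^^^^^^
  File "h.py", line 18, in go
    a=np.radians(turn);print('shift if turned first',(d[0]*np.cos(a)+d[1]*np.sin(a)).round(1),(-d[0]*np.sin(a)+d[1]*np.cos(a)).round(1),'w',(93*o['grip_width']).round(1),'gf',o['grasp_force'],'F',o['contact_force'].round(1))
                                                                                                                                            ^^^^^^^^^^^^^^^^^^^^^^^^^^
AttributeError: 'float' object has no attribute 'round'
```

```bash
sed -i "s/(93\*o\['grip_width'\]).round(1)/round(93*o['grip_width'],1)/" h.py
```

Call:
move_arm(
  series=[
    [-15,-6,4,0],
    [-29,-11.2,7,0],
    [-32,-12,8,0],
    [-32,-12.5,8,0],
    [-32,-12.5,8,0],
    [-32,-12.5,8,0],
    [-32,-12.5,8,0],
    [-32,-12.5,8,0],
    [-32,-12.5,8,0],
    [-32,-12.5,8,0],
    [-29,-11.2,7,0],
    [-21,-8,5,0],
  ],
  jaw=75,
)

```text
t: 1.15
ee_pos: [473.2, 265.2, 130.8]
tool_rot: [-0.555, -3.092, 0.001]
contact_force: [0.2, 0.0, 0.1]
grip_width: 0.804
grasp_force: 0.0
```

Call:
move_arm(
  series=[
    [0,0,0,7],
    [0,0,0,7.1],
    [0,0,0,7.1],
    [0,0,0,7.1],
    [0,0,0,7.1],
    [0,0,0,7.1],
    [0,0,0,7.1],
    [0,0,0,7.1],
    [0,0,0,7.1],
    [0,0,0,7.1],
    [0,0,0,7.1],
    [0,0,0,7.1],
  ],
)

```text
t: 2.15
ee_pos: [471.6, 267.1, 131.4]
tool_rot: [-2.504, -1.897, 0.001]
contact_force: [0.3, -0.2, 1.1]
grip_width: 0.807
grasp_force: 0.0
```

Call:
move_arm(
  series=[
    [0,0,0,7.1],
    [0,0,0,0],
    [0,0,0,0],
  ],
)

```text
t: 2.4
ee_pos: [471.7, 267.1, 131.5]
tool_rot: [-2.608, -1.751, 0.001]
contact_force: [0.0, -0.7, -0.1]
grip_width: 0.81
grasp_force: 0.0
```

```bash
python3 -c "
from h import *
go(472.6,266.3,90,67.2)
snap('scene','s1.png',(370,160,500,260),6)"
```

```text
t 2.40 pos [471.7 267.1 131.5] yaw 67.8 tilt 0.02| tool shift [-0.4  1.2 41.5] dist 42 turn 0.6
shift if turned first -0.4 1.2 w 75.3 gf 0.0 F [ 0.  -0.7 -0.1]
```

```bash
python3 - <<'E'
from h import *
im=cv2.imread('pics/s1.png')
# project the predicted spacer: axis ends, tops
c=np.array([474.2,270,40]);t=np.radians(67.2);ax=np.array([np.cos(t),np.sin(t),0]);lat=np.array([-np.sin(t),np.cos(t),0])
for p,col in [(c+31*ax,(0,0,255)),(c-31*ax,(0,255,0)),(c+31*ax+[0,0,16],(0,0,255)),(c-31*ax+[0,0,24],(0,255,0)),(c+13*ax+24*lat,(255,0,0)),(c-31*ax+24*lat,(255,0,0)),(c+13*ax-24*lat,(255,0,0)),(c-31*ax-24*lat,(255,0,0))]:
    u,v=w2px('scene',p);cv2.circle(im,(int((u-370)*6),int((v-160)*6)),3,col,-1)
for a,b in [(65,55),(65,-55),(-65,55),(-65,-55)]:
    u,v=w2px('scene',c+a*ax+b*lat+[0,0,-32]);cv2.circle(im,(int((u-370)*6),int((v-160)*6)),4,(0,255,255),-1)
cv2.imwrite('pics/s1b.png',im)
E
```

```text
(no output)
```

View pics/s1b.png

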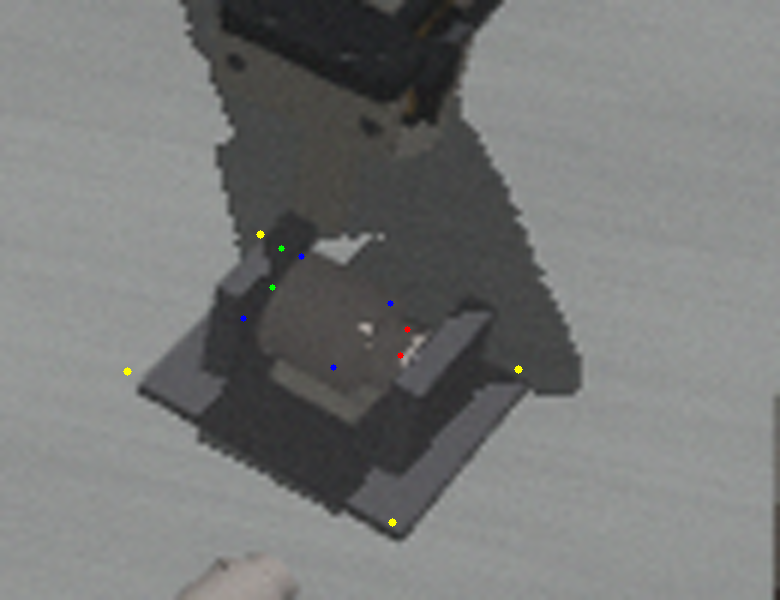

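The picture shows the tray and spacer about 1.7 px right of and 2.8 px below where I predicted them from the top view. I need to know which camera is off, so I'll check both against known robot points.

```bash
python3 - <<'E'
from h import *
print('base in scene',np.array(w2px('scene',[0,0,0]))*1.25)
print({k:v for k,v in robot.get_calibration('scene').items() if 'dis' in k})
im=robot.snapshot('scene')[:,:,::-1]; x0,y0,x1,y1=380,90,500,180
a=cv2.resize(im[y0:y1,x0:x1],None,fx=6,fy=6,interpolation=cv2.INTER_CUBIC)
o=robot.observe();R=cv2.Rodrigues(o['tool_rot'])[0]
for y in(-37.5,37.5,-55,55):
  for x in (-7.5,7.5):
    u,v=w2px('scene',o['ee_pos']+R@[x,y,0]);cv2.circle(a,(int((u-x0)*6+2.5),int((v-y0)*6+2.5)),3,(0,0,255),-1)
a=cv2.convertScaleAbs(a,alpha=1.6,beta=20)
# top
im=robot.snapshot('top')[:,:,::-1]; X0,Y0=180,180
b=cv2.resize(im[Y0:Y0+90,X0:X0+100],None,fx=6,fy=6,interpolation=cv2.INTER_CUBIC)
for y in(-37.5,37.5,-55,55):
  for x in (-7.5,7.5):
    u,v=w2px('top',o['ee_pos']+R@[x,y,0]);cv2.circle(b,(int((u-X0)*6+2.5),int((v-Y0)*6+2.5)),3,(0,0,255),-1)
c=cv2.resize(np.hstack([a,b]),(800,int(540*800/1320)))
cv2.imwrite('pics/c.png',c)
E
```

```text
base in scene [455.93275582 139.29103231]
{}
```

View pics/c.png

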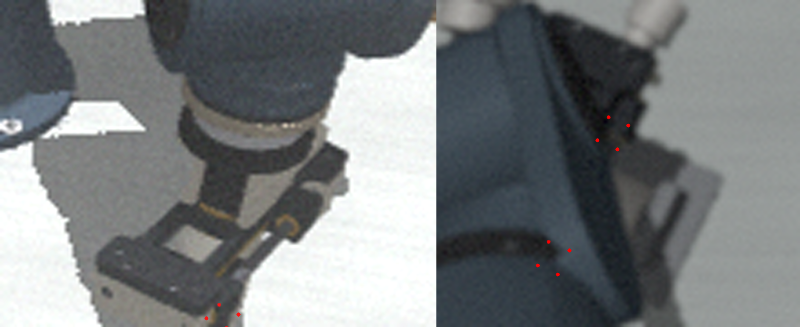

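```bash
python3 - <<'E'
from h import *
R=cv2.Rodrigues(np.array([-.5527,-3.0923,.0017]))[0];p=np.array([190.4,515.7,218.2])
im=cv2.imread('pics/scene0.png');a=cv2.resize(im[50:170,630:790],None,fx=5,fy=5,interpolation=cv2.INTER_CUBIC)
for x in(-7.5,7.5):
  for y in(-64,-46.5,46.5,64):
    u,v=w2px('scene',p+R@[x,y,0]);cv2.circle(a,(int((u*1.25-630)*5+2),int((v*1.25-50)*5+2)),3,(0,0,255),-1)
a=cv2.convertScaleAbs(a,alpha=1.5,beta=25)
cv2.imwrite('pics/d.png',a)
E
```

```text
(no output)
```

View pics/d.png

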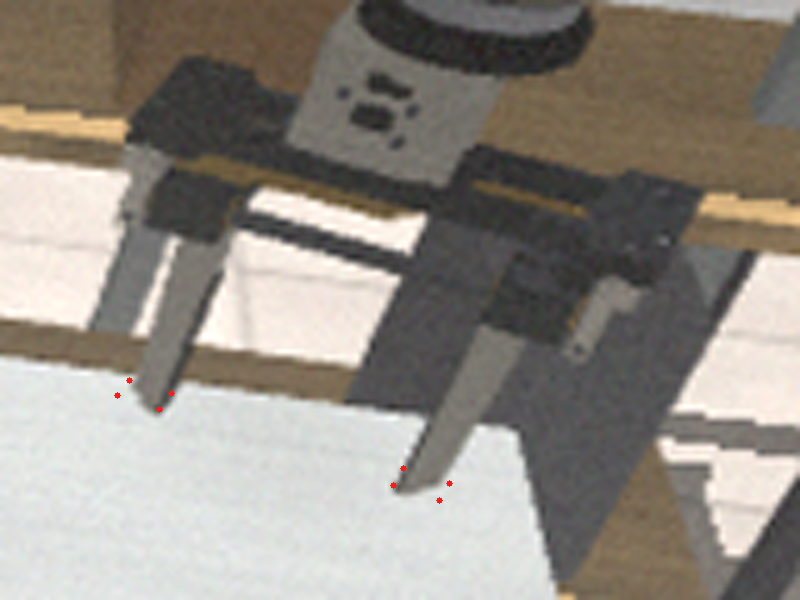

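The scene camera agrees with the robot's known fingertips to a fraction of a pixel, so the top camera is the one that is off. I'll measure the three stations in the scene view, in one composite.

```bash
cat > comp.py <<'E'
from h import *
im=cv2.imread('pics/scene0.png')
F={'tray':(474.2,270,67.2,(65,55),(-65,-55),(490,238,85,75)),'tr':(483.7,-321.3,27.9,(120,50),(-70,-50),(243,195,65,75)),'sad':(530.9,73.7,26.4,(31,35),(-31,-35),(408,256,55,42))}
cs=[]
for n,(x,y,th,a,b,(u0,v0,w,h)) in F.items():
    c=cv2.resize(im[v0:v0+h,u0:u0+w],None,fx=5,fy=5,interpolation=cv2.INTER_CUBIC); t=np.radians(th)
    for lx,ly in[(a[0],a[1]),(a[0],b[1]),(b[0],b[1]),(b[0],a[1])]:
        u,v=w2px('scene',[x+lx*np.cos(t)-ly*np.sin(t),y+lx*np.sin(t)+ly*np.cos(t),8]); q=((u*1.25-u0)*5+2,(v*1.25-v0)*5+2)
        print(n,(lx,ly),np.round(q)); cv2.circle(c,(int(q[0]),int(q[1])),2,(0,0,255),-1)
    cs.append(c)
top=np.hstack(cs[:2]); bot=np.zeros((210,top.shape[1],3),np.uint8); bot[:,:275]=cs[2]
cv2.imwrite('pics/e.png',cv2.convertScaleAbs(np.vstack([top,bot]),alpha=1.4,beta=10)); print(top.shape)
E
python3 comp.py
```

```text
tray (65, 55) [404. 197.]
tray (65, -55) [273. 356.]
tray (-65, -55) [ -2. 199.]
tray (-65, 55) [136.  56.]
tr (120, 50) [278. 318.]
tr (120, -50) [ 45. 350.]
tr (-70, -50) [55. 69.]
tr (-70, 50) [263.  43.]
sad (31, 35) [221. 147.]
sad (31, -35) [ 55. 168.]
sad (-31, -35) [29. 59.]
sad (-31, 35) [189.  39.]
(375, 750, 3)
```

View pics/e.png

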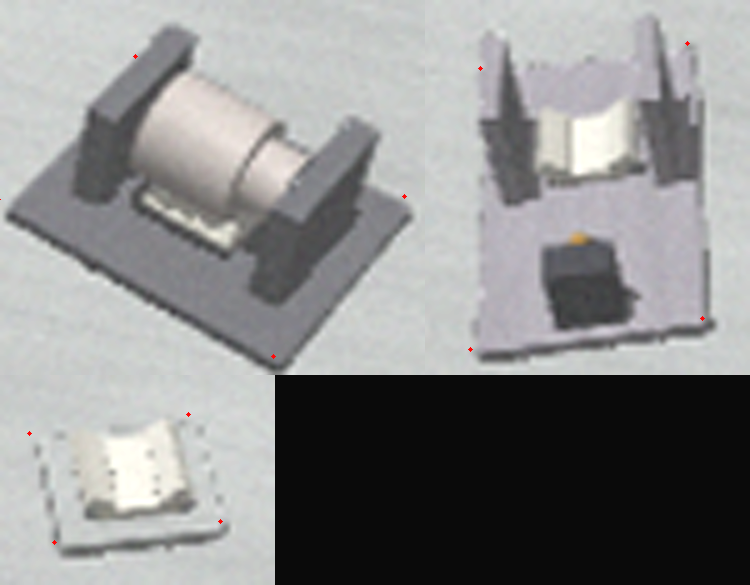

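Corner readings in the composite:
- **Tray:** (412,210), (280,365) and (8,213).
- **Trough, local:** (287,322), (52,354) and (267,50).
- **Saddle, local:** (226,153), (60,170) and (38,62).

All of them sit about 7 px right of and 3–13 px below the top-view prediction.

```bash
cat > fit2.py <<'E'
from h import *
from scipy.optimize import least_squares
D={'tray':((490,238),[(65,55,412,210),(65,-55,280,365),(-65,-55,8,213)],(474.2,270,67.2)),
'tr':((243,195),[(120,50,287,322),(120,-50,52,354),(-70,50,267,50)],(483.7,-321.3,27.9)),
'sad':((408,256),[(31,35,226,153),(31,-35,60,170),(-31,-35,38,62)],(530.9,73.7,26.4))}
for n,(o,L,g) in D.items():
  for free in(0,1):
    def res(p):
        t=np.radians(p[2] if free else g[2]);r=[]
        for lx,ly,a,b in L:
            u,v=w2px('scene',[p[0]+lx*np.cos(t)-ly*np.sin(t),p[1]+lx*np.sin(t)+ly*np.cos(t),8]);r+=[(u*1.25-o[0])*5+2-a,(v*1.25-o[1])*5+2-b]
        return r
    r=least_squares(res,g);print(n,r.x.round(1),np.round(r.fun,0))
E
python3 fit2.py
```

```text
tray [479.6 274.   67.2] [ 1. -2.  2.  4. -3. -3.]
tray [479.5 274.   67.2] [ 1. -2.  2.  4. -3. -3.]
tr [ 485.6 -316.9   27.9] [-2.  1.  0.  1.  2. -3.]
tr [ 485.9 -317.2   28.3] [-1.  1.  1.  1.  0. -3.]
sad [532.1  76.8  26.4] [ 1. -2.  1.  2. -3.  0.]
sad [532.3  77.2  24.9] [ 1.  0. -0.  1. -0. -1.]
```

```bash
python3 -c "
from h import *
go(476.9,269.8,23,67.2)"
```

```text
t 2.55 pos [471.7 267.2 131.6] yaw 67.7 tilt 0.01| tool shift [  4.4   3.8 108.6] dist 109 turn 0.5
shift if turned first 4.5 3.8 w 74.5 gf 0.0 F [ 0.2  0.6 -0.8]
```

Call:
move_arm(
  series=[
    [4.4,3.8,0,0.5],
    [0,0,8,0],
    [0,0,14,0],
    [0,0,14,0],
    [0,0,14,0],
    [0,0,14,0],
    [0,0,14,0],
    [0,0,12,0],
    [0,0,10,0],
    [0,0,6,0],
    [0,0,2,0],
    [0,0,0,0],
  ],
  jaw=75,
)

```text
t: 3.55
ee_pos: [476.9, 269.8, 23.3]
tool_rot: [-2.619, -1.735, 0.001]
contact_force: [-0.8, 0.2, -0.4]
grip_width: 0.807
grasp_force: 0.0
```

Call:
move_arm(
  series=[
    [0,0,0,0],
    [0,0,0,0],
    [0,0,0,0],
    [0,0,0,0],
    [0,0,0,0],
  ],
  jaw=53,
)

```text
t: 3.97
ee_pos: [476.9, 269.9, 23.9]
tool_rot: [-2.619, -1.734, -0.0]
contact_force: [-1.9, 1.0, 2.3]
grip_width: 0.578
grasp_force: 1.3
```

Call:
move_arm(
  series=[
    [0,0,0,0],
    [0,-1.4,0,0],
    [0,-1.4,0,0],
    [0,0,0,0],
  ],
  jaw=58,
)

```text
t: 4.3
ee_pos: [474.1, 271.0, 23.6]
tool_rot: [2.619, 1.735, -0.0]
contact_force: [0.4, 0.4, -0.6]
grip_width: 0.628
grasp_force: 0.0
```

Call:
move_arm(
  series=[
    [0,0,0,0],
    [0,0,0,0],
    [0,0,0,0],
  ],
  jaw=52,
)

```text
t: 4.55
ee_pos: [474.4, 270.9, 23.6]
tool_rot: [2.619, 1.735, 0.0]
contact_force: [-0.4, 0.1, -0.0]
grip_width: 0.563
grasp_force: 0.0
```

Call:
move_arm(
  series=[
    [0,0,0,0],
    [0,0,0,0],
    [0,0,0,0],
  ],
  jaw=50,
)

```text
t: 4.8
ee_pos: [474.4, 270.9, 23.6]
tool_rot: [2.619, 1.735, 0.0]
contact_force: [0.1, 0.5, -0.6]
grip_width: 0.535
grasp_force: 0.0
```

Call:
move_arm(
  series=[
    [0,0,0,0],
    [0,0,0,0],
    [0,0,0,0],
  ],
  jaw=48.5,
)

```text
t: 5.05
ee_pos: [474.4, 270.9, 23.6]
tool_rot: [2.619, 1.735, 0.0]
contact_force: [-0.1, 0.1, -0.4]
grip_width: 0.521
grasp_force: 0.0
```

Call:
move_arm(
  series=[
    [0,0,0,0],
    [0,0,0,0],
    [0,0,0,0],
  ],
  jaw=47.8,
)

```text
t: 5.3
ee_pos: [474.3, 270.9, 23.6]
tool_rot: [-2.619, -1.735, 0.0]
contact_force: [-1.4, 0.1, -0.4]
grip_width: 0.518
grasp_force: 2.3
```

Call:
move_arm(
  series=[
    [0,0,0,0],
    [0,0,0,0],
    [0,0,0,0],
  ],
  jaw=47.4,
)

```text
t: 5.55
ee_pos: [474.3, 270.9, 23.6]
tool_rot: [-2.619, -1.735, 0.0]
contact_force: [-0.6, -0.6, 1.1]
grip_width: 0.511
grasp_force: 8.1
```

Call:
move_arm(
  series=[
    [0,0,-1,0],
    [0,0,-2,0],
    [0,0,-3,0],
    [0,0,-4,0],
    [0,0,-4,0],
    [0,0,0,0],
  ],
)

```text
t: 6.05
ee_pos: [474.9, 271.1, 38.6]
tool_rot: [2.619, 1.734, 0.002]
contact_force: [-0.1, 1.3, -1.4]
grip_width: 0.51
grasp_force: 8.1
```

Call:
move_arm(
  series=[
    [0,0,-4,0],
    [0,0,-7,0],
    [0,0,-9,0],
    [0,0,-9,0],
    [0,0,-9,0],
    [0,0,-9,0],
    [0,0,-9,0],
    [0,0,-7,0],
    [0,0,-5,0],
    [0,0,-3,0],
    [0,0,0,0],
    [0,0,0,0],
  ],
)

```text
t: 7.05
ee_pos: [474.3, 270.8, 108.5]
tool_rot: [-2.619, -1.735, 0.0]
contact_force: [0.5, -0.4, -1.3]
grip_width: 0.516
grasp_force: 8.1
```

```bash
python3 - <<'E'
from h import *
t=np.radians(26); ax=np.array([np.cos(t),np.sin(t)])
p=np.array([531,75.5])-4*ax; go(*p,110,26)
im=robot.snapshot('scene')[:,:,::-1];a=cv2.resize(im[120:260,340:520],None,fx=4,fy=4,interpolation=cv2.INTER_CUBIC)
cv2.imwrite('pics/f.png',cv2.convertScaleAbs(a,alpha=1.4,beta=10))
E
```

```text
t 7.05 pos [474.3 270.8 108.5] yaw 67.0 tilt 0.01| tool shift [-160.7  125.8   -1.5] dist 204 turn 41.0
shift if turned first -38.6 200.4 w 48.0 gf 8.136241883039474 F [ 0.5 -0.4 -1.3]
```

View pics/f.png

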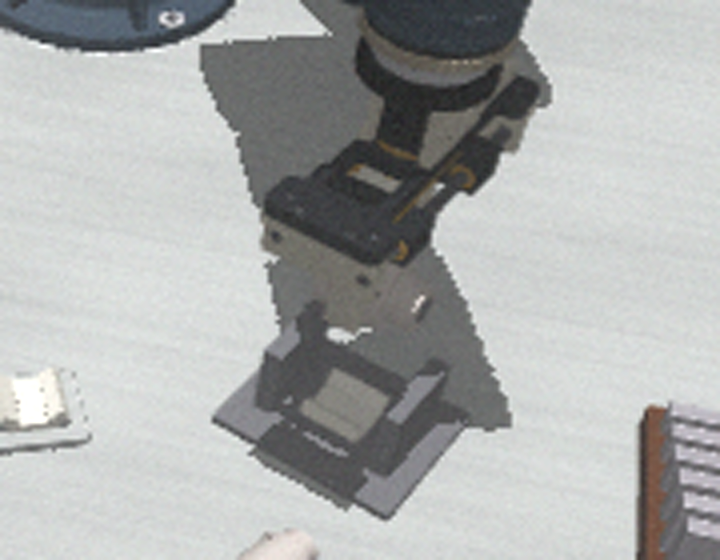

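The spacer is held clear of the tray, at about (410,300) in the crop. Next I'll carry it over the free saddle.

Call:
move_arm(
  series=[
    [-4,3,0,0],
    [-9,7,0,0],
    [-15,12,0,0],
    [-18,14,0,0],
    [-20,15.8,0,0],
    [-20,15.8,0,0],
    [-20,15.5,0,0],
    [-19,15,0,0],
    [-16,12.5,0,0],
    [-11,8.7,0,0],
    [-6.5,5,0,0],
    [-2.3,1.8,0,0],
  ],
)

```text
t: 8.1
ee_pos: [527.8, 72.0, 108.5]
tool_rot: [-2.621, -1.733, 0.001]
contact_force: [0.9, 0.1, -2.0]
grip_width: 0.513
grasp_force: 8.1
```

Call:
move_arm(
  series=[
    [0,0,0,1.5],
    [0,0,0,3],
    [0,0,0,4.5],
    [0,0,0,5],
    [0,0,0,5],
    [0,0,0,5],
    [0,0,0,5],
    [0,0,0,4.5],
    [0,0,0,4],
    [0,0,0,2.5],
    [0,0,0,1],
    [0,0,0,0],
  ],
)

```text
t: 9.1
ee_pos: [527.5, 73.9, 108.6]
tool_rot: [-3.061, -0.708, 0.0]
contact_force: [-0.7, -0.1, -1.6]
grip_width: 0.515
grasp_force: 8.1
```

```bash
python3 - <<'E'
from h import *
go(527.2,73.7,35,26)
E
```

```text
t 9.10 pos [527.5  73.9 108.6] yaw 26.1 tilt 0.01| tool shift [-0.4  0.1 73.6] dist 74 turn 0.1
shift if turned first -0.4 0.1 w 47.9 gf 8.136007189750671 F [-0.7 -0.1 -1.6]
```

Call:
move_arm(
  series=[
    [0,0,4,0],
    [0,0,8,0],
    [0,0,10,0],
    [0,0,10,0],
    [0,0,10,0],
    [0,0,10,0],
    [0,0,9,0],
    [0,0,7,0],
    [0,0,5,0],
    [0,0,3,0],
    [0,0,1,0],
    [0,0,0,0],
  ],
)

```text
t: 10.1
ee_pos: [527.8, 73.7, 31.6]
tool_rot: [3.061, 0.708, 0.0]
contact_force: [-0.4, 0.5, -1.1]
grip_width: 0.512
grasp_force: 8.1
```

Call:
move_arm(
  series=[
    [0,0,1,0],
    [0,0,1,0],
    [0,0,1,0],
    [0,0,0.5,0],
    [0,0,0,0],
  ],
)

```text
t: 10.52
ee_pos: [527.7, 73.6, 28.1]
tool_rot: [3.061, 0.708, -0.0]
contact_force: [-0.4, 0.7, -2.3]
grip_width: 0.513
grasp_force: 8.1
```

Call:
move_arm(
  series=[
    [0,0,0.5,0],
    [0,0,0.5,0],
    [0,0,0,0],
  ],
)

```text
t: 10.77
ee_pos: [527.7, 73.6, 27.1]
tool_rot: [-3.061, -0.707, 0.0]
contact_force: [0.1, -0.1, -2.0]
grip_width: 0.516
grasp_force: 8.1
```

Call:
move_arm(
  series=[
    [0,0,0.5,0],
    [0,0,0.5,0],
    [0,0,0,0],
  ],
)

```text
t: 11.02
ee_pos: [527.7, 73.6, 26.0]
tool_rot: [-3.061, -0.707, 0.0]
contact_force: [-0.4, -0.4, -1.9]
grip_width: 0.513
grasp_force: 8.1
```

Call:
move_arm(
  series=[
    [0,0,0.5,0],
    [0,0,0.5,0],
    [0,0,0,0],
  ],
)

```text
t: 11.27
ee_pos: [527.7, 73.6, 25.0]
tool_rot: [-3.061, -0.707, 0.0]
contact_force: [-0.3, 0.9, -2.3]
grip_width: 0.513
grasp_force: 8.1
```

Call:
move_arm(
  series=[
    [0,0,0.5,0],
    [0,0,0,0],
    [0,0,0,0],
  ],
)

```text
t: 11.52
ee_pos: [527.7, 73.6, 24.6]
tool_rot: [-3.061, -0.707, -0.0]
contact_force: [0.4, -0.4, -1.5]
grip_width: 0.514
grasp_force: 8.1
```

Call:
move_arm(
  series=[
    [0,0,0.5,0],
    [0,0,0,0],
    [0,0,0,0],
  ],
)

```text
t: 11.77
ee_pos: [527.9, 73.7, 24.4]
tool_rot: [-3.061, -0.707, -0.001]
contact_force: [-1.4, 1.0, 3.8]
grip_width: 0.514
grasp_force: 8.1
```

Call:
move_arm(
  series=[
    [0,0,0.4,0],
    [0,0,0,0],
    [0,0,0,0],
  ],
)

```text
t: 12.02
ee_pos: [527.9, 73.9, 24.1]
tool_rot: [-3.061, -0.708, -0.001]
contact_force: [-2.3, 2.5, 6.5]
grip_width: 0.51
grasp_force: 8.2
```

Call:
move_arm(
  series=[
    [0,-0.4,-0.2,0],
    [0,0,0,0],
    [0,0,0,0],
  ],
  jaw=47.8,
)

```text
t: 12.27
ee_pos: [527.6, 74.0, 23.9]
tool_rot: [-3.061, -0.707, -0.0]
contact_force: [-0.6, 2.1, 1.2]
grip_width: 0.518
grasp_force: 2.3
```

Call:
move_arm(
  series=[
    [0,0,0,0],
    [0,0,0,0],
    [0,0,0,0],
  ],
  jaw=49,
)

```text
t: 12.52
ee_pos: [527.4, 73.9, 23.8]
tool_rot: [3.061, 0.707, -0.0]
contact_force: [-0.6, -0.0, -0.9]
grip_width: 0.525
grasp_force: 0.3
```

Call:
move_arm(
  series=[
    [0,0,0,0],
    [0,0,0,0],
    [0,0,0,0],
    [0,0,0,0],
    [0,0,0,0],
    [0,0,0,0],
  ],
  jaw=65,
)

```text
t: 13.02
ee_pos: [527.6, 74.0, 24.0]
tool_rot: [3.061, 0.707, 0.0]
contact_force: [-1.2, 0.8, 0.3]
grip_width: 0.698
grasp_force: 0.0
```

Call:
move_arm(
  series=[
    [0,0,-2,0],
    [0,0,-4,0],
    [0,0,-8,0],
    [0,0,-12,0],
    [0,0,-15,0],
    [0,0,-15,0],
    [0,0,-13,0],
    [0,0,-8,0],
    [0,0,-4,0],
    [4,0,0,0],
    [0,0,0,0],
  ],
)

```text
t: 13.93
ee_pos: [531.6, 75.9, 104.9]
tool_rot: [3.061, 0.707, 0.001]
contact_force: [0.5, -0.4, -0.4]
grip_width: 0.7
grasp_force: 0.0
```

Call:
move_arm(
  series=[
    [0,0,0,-6],
    [0,0,0,-7],
    [0,0,0,-7],
    [0,0,0,-7],
    [0,0,0,-7],
    [0,0,0,-7],
    [0,0,0,-7],
    [0,0,0,-7],
    [0,0,0,-7],
    [0,0,0,-7],
    [0,0,0,-7],
    [0,0,0,-7],
  ],
  jaw=90,
)

```text
t: 14.93
ee_pos: [530.8, 75.8, 104.0]
tool_rot: [-1.815, -2.563, 0.001]
contact_force: [0.0, 0.5, -0.6]
grip_width: 0.972
grasp_force: 0.0
```

Call:
move_arm(
  series=[
    [0,0,0,-5],
    [0,0,0,-2],
    [0,0,0,0],
    [0,0,0,0],
  ],
)

```text
t: 15.27
ee_pos: [530.9, 75.8, 104.3]
tool_rot: [-1.666, -2.663, 0.001]
contact_force: [0.0, -0.1, -0.3]
grip_width: 0.964
grasp_force: 0.0
```

```bash
python3 - <<'E'
from h import *
go(531.2,75.8,22,116)
# spacer as seen in scene
im=robot.snapshot('scene')[:,:,::-1]; x0,y0,w,h=318,180,70,75
b=cv2.resize(im[y0:y0+h,x0:x0+w],None,fx=8,fy=8,interpolation=cv2.INTER_CUBIC); b=cv2.convertScaleAbs(b,alpha=1.4,beta=10)
c=np.array([531.2,75.8,40]);t=np.radians(26);ax=np.array([np.cos(t),np.sin(t),0])
for d,z,col in[(31,40,(0,0,255)),(31,56,(0,0,255)),(31,24,(0,0,255)),(13,64,(255,0,0)),(-31,64,(0,255,0))]:
    p=c+d*ax;p[2]=z;u,v=w2px('scene',p);q=(int((u-x0)*8+3.5),int((v-y0)*8+3.5));print(d,z,q);cv2.circle(b,q,3,col,-1)
cv2.imwrite('pics/g.png',b)
E
```

```text
t 15.27 pos [530.9  75.8 104.3] yaw 115.9 tilt 0.06| tool shift [-0.1  0.4 82.3] dist 82 turn -0.1
shift if turned first -0.1 0.4 w 89.7 gf 0.0 F [ 0.  -0.1 -0.3]
31 40 (254, 337)
31 56 (256, 302)
31 24 (252, 370)
13 64 (245, 243)
-31 64 (219, 146)
```

View pics/g.png

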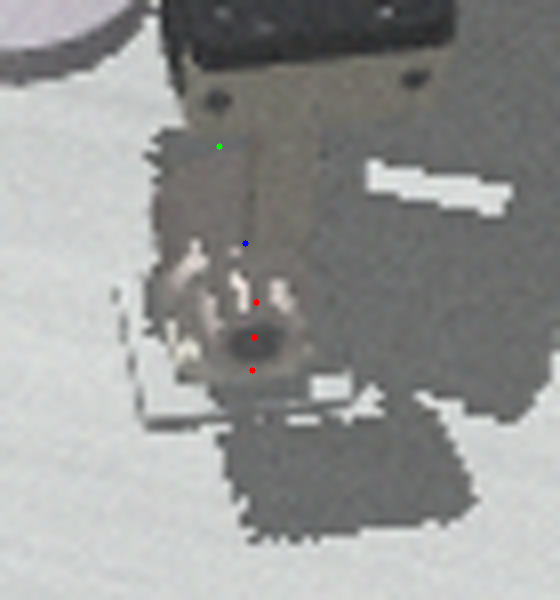

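The spacer lies in the saddle with its nose plug at (252,343) against (254,337) predicted, so it is about 2–3 mm further along the axis. Next I'll take it by its end faces.

Call:
move_arm(
  series=[
    [0,2,5,0],
    [0,0,9,0],
    [0,0,11,0],
    [0,0,11,0],
    [0,0,11,0],
    [0,0,10,0],
    [0,0,9,0],
    [0,0,7,0],
    [0,0,5,0],
    [0,0,3,0],
    [0,0,1,0],
    [0,0,0,0],
  ],
)

```text
t: 16.32
ee_pos: [533.0, 76.6, 22.9]
tool_rot: [1.664, 2.665, 0.0]
contact_force: [0.1, 0.1, 0.5]
grip_width: 0.966
grasp_force: 0.0
```

Call:
move_arm(
  series=[
    [0,0,0,0],
    [0,0,0,0],
    [0,0,0,0],
    [0,0,0,0],
    [0,0,0,0],
  ],
  jaw=70,
)

```text
t: 16.73
ee_pos: [533.0, 76.6, 23.1]
tool_rot: [1.664, 2.664, 0.0]
contact_force: [0.2, 0.1, -0.1]
grip_width: 0.752
grasp_force: 0.0
```

Call:
move_arm(
  series=[
    [0,0,0,0],
    [0,0,0,0],
    [0,0,0,0],
  ],
  jaw=67,
)

```text
t: 16.98
ee_pos: [532.9, 76.6, 23.0]
tool_rot: [1.664, 2.665, 0.0]
contact_force: [0.5, 0.1, -0.0]
grip_width: 0.72
grasp_force: 0.0
```

Call:
move_arm(
  series=[
    [0,0,0,0],
    [0,0,0,0],
    [0,0,0,0],
  ],
  jaw=65,
)

```text
t: 17.23
ee_pos: [532.9, 76.6, 22.9]
tool_rot: [-1.664, -2.665, 0.0]
contact_force: [-1.1, 0.4, 0.2]
grip_width: 0.696
grasp_force: 0.0
```

Call:
move_arm(
  series=[
    [0,0,0,0],
    [0,0,0,0],
    [0,0,0,0],
  ],
  jaw=63.6,
)

```text
t: 17.48
ee_pos: [532.6, 76.5, 22.9]
tool_rot: [-1.664, -2.664, 0.001]
contact_force: [-1.7, -0.7, 1.5]
grip_width: 0.685
grasp_force: 1.2
```

Call:
move_arm(
  series=[
    [0,0,0,0],
    [0,0,0,0],
    [0,0,0,0],
  ],
  jaw=62.6,
)

```text
t: 17.73
ee_pos: [532.8, 76.6, 22.9]
tool_rot: [-1.664, -2.664, 0.0]
contact_force: [-2.3, -0.1, 0.4]
grip_width: 0.673
grasp_force: 1.1
```

Call:
move_arm(
  series=[
    [0,0,0,0],
    [0,0,0,0],
    [0,0,0,0],
  ],
  jaw=61.8,
)

```text
t: 17.98
ee_pos: [532.9, 76.6, 22.9]
tool_rot: [-1.664, -2.665, 0.0]
contact_force: [-2.5, -0.6, 0.7]
grip_width: 0.669
grasp_force: 5.4
```

Call:
move_arm(
  series=[
    [0,0,0,0],
    [0,0,0,0],
    [0,0,0,0],
  ],
  jaw=61.5,
)

```text
t: 18.23
ee_pos: [532.9, 76.6, 22.9]
tool_rot: [-1.664, -2.665, 0.0]
contact_force: [-2.6, 0.3, 0.6]
grip_width: 0.669
grasp_force: 11.1
```

Call:
move_arm(
  series=[
    [0,0,-1,0],
    [0,0,-2,0],
    [0,0,-4,0],
    [0,0,-6,0],
    [0,0,-9,0],
    [0,0,-12,0],
    [0,0,-13,0],
    [0,0,-13,0],
    [0,0,-12,0],
    [0,0,-9,0],
    [0,0,-5,0],
    [0,0,-2,0],
  ],
)

```text
t: 19.23
ee_pos: [533.3, 76.7, 112.2]
tool_rot: [1.663, 2.664, 0.001]
contact_force: [0.1, -0.3, -1.0]
grip_width: 0.668
grasp_force: 11.1
```

```bash
python3 - <<'E'
from h import *
go(483.9,-318.8,111,118)
E
```

```text
t 19.23 pos [533.3  76.7 112.2] yaw 116.0 tilt 0.10| tool shift [-333.6 -218.     1.1] dist 399 turn -2.0
shift if turned first -326.0 -229.3 w 62.2 gf 11.100573688745499 F [ 0.1 -0.3 -1. ]
```

Call:
move_arm(
  series=[
    [-5,-3.3,0,0],
    [-11,-7.2,0,0],
    [-18,-11.8,0,0],
    [-23,-15,0,0],
    [-26,-17,0,0],
    [-26,-17,0,0],
    [-26,-17,0,0],
    [-26,-17,0,0],
    [-26,-17,0,0],
    [-26,-17,0,0],
    [-26,-17,0,0],
    [-26,-17,0,0],
  ],
  jaw=61.6,
)

```text
t: 20.23
ee_pos: [492.0, -239.8, 110.2]
tool_rot: [-1.664, -2.663, 0.0]
contact_force: [0.1, -0.7, -1.5]
grip_width: 0.669
grasp_force: 9.2
```

Call:
move_arm(
  series=[
    [-24,-15.7,0,0],
    [-20,-13,0,0],
    [-14,-9,0,-0.5],
    [-8,-5,0,-1],
    [-3,-2,0,-0.5],
    [0,0,0,0],
    [0,0,0,0],
  ],
)

```text
t: 20.82
ee_pos: [483.2, -319.0, 110.5]
tool_rot: [-1.618, -2.692, -0.0]
contact_force: [0.0, -0.5, -2.7]
grip_width: 0.668
grasp_force: 9.2
```

```bash
python3 - <<'E'
from h import *
go(484.3,-318.8,35,118)
E
```

```text
t 20.82 pos [ 483.2 -319.   110.5] yaw 118.0 tilt 0.06| tool shift [-0.4  1.1 75.5] dist 75 turn -0.0
shift if turned first -0.4 1.1 w 62.1 gf 9.157467037439346 F [ 0.  -0.5 -2.7]
```

Call:
move_arm(
  series=[
    [-0.4,1,4,0],
    [0,0,8,0],
    [0,0,10,0],
    [0,0,9,0],
    [0,0,9,0],
    [0,0,9,0],
    [0,0,8,0],
    [0,0,7,0],
    [0,0,6,0],
    [0,0,5,0],
    [0,0,3,0],
    [0,0,1,0],
  ],
)

```text
t: 21.82
ee_pos: [484.8, -319.0, 31.5]
tool_rot: [-1.617, -2.693, -0.0]
contact_force: [-0.2, 0.2, -1.6]
grip_width: 0.668
grasp_force: 9.2
```

Call:
move_arm(
  series=[
    [0,0,0.5,0],
    [0,0,1,0],
    [0,0,0.5,0],
    [0,0,0,0],
  ],
)

```text
t: 22.15
ee_pos: [484.9, -319.1, 30.1]
tool_rot: [1.617, 2.693, -0.0]
contact_force: [-0.5, 0.7, -1.1]
grip_width: 0.663
grasp_force: 9.2
```

Call:
move_arm(
  series=[
    [0,0,0.5,0],
    [0,0,0.5,0],
    [0,0,0.5,0],
    [0,0,0,0],
    [0,0,0,0],
  ],
)

```text
t: 22.57
ee_pos: [484.9, -319.1, 28.4]
tool_rot: [-1.617, -2.693, -0.0]
contact_force: [0.1, -0.1, -0.8]
grip_width: 0.669
grasp_force: 9.2
```

Call:
move_arm(
  series=[
    [0,0,0.5,0],
    [0,0,0.5,0],
    [0,0,0.5,0],
    [0,0,0,0],
    [0,0,0,0],
  ],
)

```text
t: 22.98
ee_pos: [484.9, -319.1, 26.9]
tool_rot: [-1.617, -2.693, -0.0]
contact_force: [-0.0, -0.6, -0.7]
grip_width: 0.669
grasp_force: 9.2
```

Call:
move_arm(
  series=[
    [0,0,0.5,0],
    [0,0,0.5,0],
    [0,0,0,0],
    [0,0,0,0],
  ],
)

```text
t: 23.32
ee_pos: [484.9, -319.0, 25.9]
tool_rot: [-1.617, -2.693, -0.0]
contact_force: [0.4, -0.0, -1.8]
grip_width: 0.673
grasp_force: 9.2
```

Call:
move_arm(
  series=[
    [0,0,0.5,0],
    [0,0,0,0],
    [0,0,0,0],
  ],
)

```text
t: 23.57
ee_pos: [484.9, -319.1, 25.4]
tool_rot: [-1.617, -2.693, 0.0]
contact_force: [0.1, -0.6, -1.7]
grip_width: 0.67
grasp_force: 9.2
```

Call:
move_arm(
  series=[
    [0,0,0.5,0],
    [0,0,0,0],
    [0,0,0,0],
  ],
)

```text
t: 23.82
ee_pos: [484.9, -319.1, 24.9]
tool_rot: [-1.617, -2.693, -0.0]
contact_force: [-0.2, -0.7, -1.9]
grip_width: 0.666
grasp_force: 9.2
```

Call:
move_arm(
  series=[
    [0,0,0.5,0],
    [0,0,0,0],
    [0,0,0,0],
  ],
)

```text
t: 24.07
ee_pos: [484.9, -319.1, 24.4]
tool_rot: [-1.617, -2.693, 0.0]
contact_force: [-0.7, 0.5, -2.3]
grip_width: 0.666
grasp_force: 9.2
```

Call:
move_arm(
  series=[
    [0,0,0.4,0],
    [0,0,0,0],
    [0,0,0,0],
  ],
)

```text
t: 24.32
ee_pos: [484.8, -319.1, 24.0]
tool_rot: [-1.617, -2.693, 0.0]
contact_force: [0.2, 0.3, -1.9]
grip_width: 0.669
grasp_force: 9.2
```

Call:
move_arm(
  series=[
    [0,0,0.3,0],
    [0,0,0,0],
    [0,0,0,0],
  ],
)

```text
t: 24.57
ee_pos: [484.9, -319.1, 23.7]
tool_rot: [-1.617, -2.693, 0.0]
contact_force: [0.2, -0.0, -2.1]
grip_width: 0.667
grasp_force: 9.2
```

Call:
move_arm(
  series=[
    [0,0,0.3,0],
    [0,0,0,0],
    [0,0,0,0],
  ],
)

```text
t: 24.82
ee_pos: [484.9, -319.1, 23.4]
tool_rot: [-1.617, -2.693, -0.0]
contact_force: [-0.3, -0.2, -1.2]
grip_width: 0.668
grasp_force: 9.2
```

Call:
move_arm(
  series=[
    [0,0,0.3,0],
    [0,0,0,0],
    [0,0,0,0],
  ],
)

```text
t: 25.07
ee_pos: [484.9, -319.1, 23.1]
tool_rot: [-1.617, -2.693, -0.0]
contact_force: [-0.3, -0.1, -1.4]
grip_width: 0.668
grasp_force: 9.2
```

Call:
move_arm(
  series=[
    [0,0,0.3,0],
    [0,0,0,0],
    [0,0,0,0],
  ],
)

```text
t: 25.32
ee_pos: [484.9, -319.1, 23.0]
tool_rot: [1.617, 2.693, -0.0]
contact_force: [-1.7, 0.9, 2.0]
grip_width: 0.666
grasp_force: 9.2
```

Call:
move_arm(
  series=[
    [0,0,0,0],
    [0,0,0,0],
    [0,0,0,0],
  ],
  jaw=62.2,
)

```text
t: 25.57
ee_pos: [484.9, -319.2, 22.9]
tool_rot: [1.617, 2.693, -0.0]
contact_force: [-1.2, -0.6, 0.4]
grip_width: 0.67
grasp_force: 0.0
```

Call:
move_arm(
  series=[
    [0,0,0,0],
    [0,0,0,0],
    [0,0,0,0],
  ],
  jaw=64,
)

```text
t: 25.82
ee_pos: [484.9, -319.1, 22.8]
tool_rot: [1.617, 2.693, 0.0]
contact_force: [-0.2, -0.1, -0.0]
grip_width: 0.688
grasp_force: 0.0
```

Call:
move_arm(
  series=[
    [0,0,0,0],
    [0,0,0,0],
    [0,0,0,0],
    [0,0,0,0],
    [0,0,0,0],
    [0,0,0,0],
  ],
  jaw=84,
)

```text
t: 26.32
ee_pos: [484.9, -319.1, 22.9]
tool_rot: [1.617, 2.693, -0.0]
contact_force: [-0.2, -0.2, 0.4]
grip_width: 0.903
grasp_force: 0.0
```

Call:
move_arm(
  series=[
    [0,0,-3,0],
    [0,0,-7,0],
    [0,0,-12,0],
    [0,0,-18,0],
    [0,0,-22,0],
    [0,0,-25,0],
    [0,0,-25,0],
    [0,0,-25,0],
    [0,0,-22,0],
    [0,0,-15,0],
    [0,0,-6,0],
    [0,0,0,0],
  ],
)

```text
t: 27.32
ee_pos: [485.3, -319.4, 204.9]
tool_rot: [1.616, 2.691, -0.001]
contact_force: [0.4, -0.6, -0.8]
grip_width: 0.904
grasp_force: 0.0
```

Call:
move_arm(
  series=[
    [8,8,0,0],
    [20,20,0,0],
    [25,20,0,0],
    [25,20,0,0],
    [25,20,0,0],
    [25,20,0,0],
    [25,20,0,0],
    [25,20,0,0],
    [25,20,0,0],
    [15,10,0,0],
    [5,5,0,0],
    [0,0,0,0],
  ],
)

```text
t: 28.32
ee_pos: [541.3, -34.7, 201.9]
tool_rot: [-1.614, -2.694, 0.001]
contact_force: [0.6, -0.2, 0.0]
grip_width: 0.902
grasp_force: 0.0
```

The spacer is placed and the arm is clear. My picture views are used up, so I'll check the centring numerically, using brightness profiles along the vee for the spacer and the cheek tops.

```bash
python3 - <<'E'
from h import *
im=cv2.GaussianBlur(robot.snapshot('top'),(3,3),0).astype(np.float32).mean(2)
t=np.radians(28); xs=np.arange(-50,51,4.)
print('x    ',xs.astype(int))
for y,z in[(35,62),(-35,62),(0,62),(4,62),(-4,62)]:
    q=np.array([w2px('top',[484.9+x*np.cos(t)-y*np.sin(t),-319.1+x*np.sin(t)+y*np.cos(t),z]) for x in xs],np.float32)
    print(y,cv2.remap(im,q[:,0][None],q[:,1][None],1)[0].astype(int))
E
```

```text
x     [-50 -46 -42 -38 -34 -30 -26 -22 -18 -14 -10  -6  -2   2   6  10  14  18
  22  26  30  34  38  42  46  50]
35 [148 147 147 148 147 145 141 141 142 140 139 140 140 139 139 141 142 139
 139 137 136 144 148 148 148 148]
-35 [151 150 151 151 147 140 140 140 138 138 138 139 140 141 139 138 139 138
 138 139 143 150 152 151 152 151]
0 [145 146 145 144 147 156 164 165 166 165 164 164 163 163 161 156 151 158
 161 160 150 142 145 147 147 147]
4 [146 146 145 144 147 157 165 166 165 164 163 161 160 159 157 153 151 156
 159 158 148 142 146 148 148 148]
-4 [144 144 144 144 146 153 160 160 161 161 161 162 162 162 162 156 148 152
 155 155 149 143 146 147 147 146]
```

The cheek tops span about −31 to +31.5 mm and the spacer about −30.5 to +30.5 mm, with the nose on the pin side. It is centred, so I'll hand in.

```bash
python3 -c "
from station import robot
print(robot.finish_job())"
```

```text
the job is handed in; nothing more can be done
None
```

I rested the spacer on the free saddle and let go, then re-took it by its end faces, laid it centred in the trough's vee with its nose towards the pin, and handed the job in at about 28 s; the grip reading peaked at 11.1 N, slightly over the 10 N guide, and hand-in gave no verdict.

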